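# Spin the loose wing nut of a book clamp home

### The job

The book in the wooden clamp is held at one end only: one of the two wing nuts still stands high on its stud. Without gripping it, push its wings round with a fingertip, stroke after stroke, clockwise seen from above, until the nut is fully down and seated on its washer; push gently and stop once it is tight. Leave the other wing nut tight, and do not lift or disturb the things lying about.

Things in the scene. Friction and masses are not known exactly. Their poses are not given: they have to be found in the camera images.
- press: pale wooden book clamp fixed to the desk, 180 (its x) x 310 (its y) x 90 mm, origin under the centre of its base, its x axis pointing away from the robot, z up, turned by up to 0.3 rad. Two upright 10 mm studs stand on its bar at x = +40, y = +130 and -130 mm, tops at z = 108 mm, each with a steel washer (top at z = 58 mm) and a steel wing nut; which end has the loose nut varies
- fence (a point): middle of the top of the front face of the clamp's rear fence, at x = +78, z = 90 mm of the clamp; the fence is 12 mm thick and runs the full 310 mm. Between a nut's wings and the fence is a gap of only 6 mm, too narrow for a finger: a finger can sweep only round the front and sides of a nut
- bar (a point): middle of the top of the clamping bar, 70 x 310 x 14 mm, at x = +41, z = 56 mm of the clamp. Under it an orange book 151 x 214 x 19 mm lies flat against the fence; in front of the bar its cover lies open at z = 41.5 mm
- loose_nut_top (a point): point on the stud's axis level with the top of the loose nut's wings, 30 mm above the nut's underside: z = 88 mm when seated, up to 15 mm more when loose. The nut has a hub 26 mm wide and 16 mm high and two opposite upright rounded wings, 64 mm from tip to tip, 6 mm thick, from 6 to 30 mm above its underside
- loose_wing_tip (a point): outer end of one wing of the loose nut, 32 mm from the stud's axis and 12 mm below the top of the wings; the other wing is exactly opposite. When seated, the line of the wings lies at 45 degrees across the bar: one tip towards -x and +y of the clamp (front left), the other towards +x and -y (rear right)
- loose_nut (a joint): rotation of the loose nut in rad, growing clockwise seen from above; 0 is the highest place on the stud (a stop), 9.42 is seated on the washer (a hard stop). The coarse thread lowers the nut 10 mm a turn. It starts between 0.4 and 4.4, needs about 0.04 N m to turn, and stays where it is left
- tight_nut_top (a point): the same point of the other, equal wing nut, which is already seated (z = 88 mm); it must stay tight
- tight_nut (a joint): rotation of the other nut in rad, 9.42 = seated; needs 0.25 N m to undo
- folder: loose bone folder, a flat pale rod 19 x 148 x 8 mm lying on the front part of the clamped book's cover, along the clamp's y; origin under its centre
- ink: loose square ink bottle 46 x 46 x 52 mm, standing on the desk to the right of the clamp; origin under its centre
- matches: loose matchbox 37 x 53 x 16 mm, on the desk to the left of the clamp; origin under its centre
- rubber: loose eraser 20 x 44 x 12 mm, on the desk to the right of the clamp, beyond the ink bottle; origin under its centre

How it is judged:
By the outcome, as a careful person would: the job done as asked, in the order asked, and still so for the second after the job is handed in, with the robot touching nothing.
It also fails if it takes over 64 s, if anything falls off the work surface, if the arm or the gripper's body presses on something with over 40 N, if the wrist force passes 120 N, or if a joint passes its speed limit or range.

### The arm

A 6-joint arm with a two-finger parallel gripper is mounted at the origin on a cart in front of the work surface, level with it; the furniture and walls round the work are solid. World frame = base frame: x ahead of the robot, y to its left, z up, the work surface at z = 0. Lengths are in m, angles in rad, forces in N, time in s.
With the tool pointing down it reaches from about 0.25 to 0.775 m from the base axis. Payload 4 kg.
Tool frame: the origin (TCP) lies between the finger pads; the fingertips stand 25 mm ahead of it and the grasp point (between the pads) lies 6 mm ahead of it (robot.tip_reach is the z of the fingertips in the tool frame, in m); z points along the fingers, y is the line along which they close (so a half turn about z gives the same grasp; the last joint's range is limited). The gripper opens to 94 mm and grips with 3 to 60 N. Pads are 16 mm wide; open, the fingers measure 119 mm over their backs; the gripper's body (75 mm by 177 mm) begins 78 mm behind the grasp point.
Start: joints at [-1.231, 0.087, 1.371, -0, 1.684, -0.103], TCP at [0.236, -0.497, 0.231] pointing down, gripper open.
Joint ranges: [-3.1, 3.1], [-0.76, 2.03], [0.27, 2.55], [-1.08, 4.22], [0.17, 2.65], [-2.57, 2.57]. Speed limits (rad/s): [2.79, 2.79, 3.14, 3.14, 3.14, 3.14].

### API

Orientations are given as [roll, pitch, yaw] about the fixed x, y, z axes, in that order (R = Rz(yaw) Ry(pitch) Rx(roll)).
In Python, from bench import robot gives the robot as it stands. The module is installed in compiled form; this text tells all that it offers.
- The arm moves only by the shell command python3 -m handwheel 'ROWS'. ROWS is JSON, a list of rows, each a list of 3 entries, a list of its own where there are three numbers: the turn, a rotation vector about the world's x, y, z in units of 90 degrees (1.0 is 90 degrees), then the shift along the world's x, y, z in units of 0.05 m (1.0 is 0.05 m), then the closure, from 0 (fully open) to 1 (shut). A call has 1 to 5 rows; each row shifts and turns the commanded pose from where the row before left it; what a row does not reach is not made up. A row lasts 1/10 s, in which the tool goes at most 50 mm and 8.59 degrees, less where a joint would pass 70% of its speed; a pose out of reach is approached as far as the arm can. A call with a number of a shift or a turn outside -1 to 1 is refused whole. A call with a gripper value outside its range is refused whole. The fingers move at their own pace and stop on an object; the grip force is fixed at half the most. Time passes only in rows, so rows that do not move let the fingers close. It gives the time, the measured TCP pose, the force, the opening and the grip force at its end, in the units of the state.
- robot.get_obs(): the state, without advancing time (a new reading comes with each control period).
- robot.snapshot(name): name is "scene" or "top" or "wrist"; returns (picture, depth): 400x640x3 uint8, red, green, blue; 400x640 float32, m along the optical axis (not along the pixel's ray), 0 where there is no reading.
- robot.calibration(name): a dict with "mtx" (3x3 intrinsics, pixels), "extrinsics" (4x4, takes a point from camera to world coordinates); the wrist camera has in their place "hand_eye" (4x4, takes a point from camera to tool coordinates, whose origin is the TCP and whose axes are the flange's). Camera axes: x right, y down, z forward; pixel columns grow to the right and rows downward; lengths in m; the calibration is good to about 2 mm. The wrist camera is an equidistant fisheye: a pixel r from the principal point sees the ray r / f radians off the axis. A picture is of the moment at which its call begins: read the wrist's pose just before it. calibration takes no time and is no camera call.
- robot.close_job(): hands the job in; it is judged then, once.
Trained networks look in the newest picture that a camera, given by its name, has taken for a name from the list of things; names that differ only in an ending like _2 or _b are one class to them, and where a whole thing is asked for, a point or a joint stands for the part that bears it (a point fixed in the world has none). Each returns a list of dicts, best first, with "p" (0 to 1); they miss things now and then, are a little off and sometimes report something else, mostly with a low value. They report only what shows in the picture. A call takes as long as a camera call.
- robot.boxes_of(query, camera): "bbox" ([left, top, right, bottom] in pixels, round what is visible of it).
The state is a dict: "time": time; "joint_positions": joint angles; "qvel": joint speeds; "joint_torque": joint torques, N m; "tool_pos": TCP position; "ee_rot": TCP orientation; "wrist_force": force on the tool from outside, world axes, zero at the start; "wrist_torque": the same for the moment, N m; "width": finger opening in m; "finger_force": force on a finger pad.
Only numpy, scipy, OpenCV 4.12 (cv2) and the standard library are available. Lean on these libraries where they do the work, as an engineer would, in place of code of your own. Each camera call takes 0.05 s, during which the arm holds its last target. There are 200 camera calls.

## Working session

There is one attempt and no reset: what is moved stays moved. The work goes in short steps, Python scripts to look and compute and a shell command to move; the robot and the scene stay as the last step left them, time stands still between calls to the robot, and variables do not carry over. Pictures are saved under pics/ and viewed, at most 10 in all, crops included, and the job is handed in when it is done.

```bash
mkdir -p pics; cat > h.py <<'E'
import numpy as np, cv2
from bench import robot
def world(name):
    im,d=robot.snapshot(name); c=robot.calibration(name); K=np.array(c["mtx"]);T=np.array(c["extrinsics"])
    v,u=np.mgrid[0:400,0:640]
    P=np.stack([(u-K[0,2])/K[0,0]*d,(v-K[1,2])/K[1,1]*d,d],-1)@T[:3,:3].T+T[:3,3]
    P[d==0]=np.nan
    return im,P
def save(im,f,s=1):
    cv2.imwrite('pics/'+f,cv2.resize(im[...,::-1],None,fx=s,fy=s,interpolation=cv2.INTER_CUBIC))
E
python3 - <<'E'
from h import *
o=robot.get_obs(); print({k:np.round(v,3) for k,v in o.items()})
im,P=world("top"); np.save('top.npy',P); save(im,'top.png',1.25)
for q in ["press","loose_nut","tight_nut","loose_wing_tip","folder","ink","matches","rubber"]:
    for b in robot.boxes_of(q,"top")[:3]:
        l,t,r,bt=[int(x) for x in b["bbox"]]
        u,v=(l+r)//2,(t+bt)//2
        print(q,round(b["p"],2),[l,t,r,bt],np.round(P[v,u],3))
E
```

```text
{'time': np.float64(0.0), 'joint_positions': array([-1.231,  0.088,  1.372, -0.   ,  1.684, -0.103]), 'qvel': array([-0.001, -0.001,  0.002, -0.002,  0.001, -0.   ]), 'joint_torque': array([ 0.0000e+00, -3.4019e+01, -3.0242e+01,  7.2000e-02,  3.3000e-02,
       -0.0000e+00]), 'tool_pos': array([ 0.236, -0.497,  0.229]), 'ee_rot': array([-3.139, -0.   ,  0.443]), 'wrist_force': array([-0.212,  0.237,  0.418]), 'wrist_torque': array([ 0.036, -0.015,  0.055]), 'finger_force': np.float64(0.0), 'width': np.float64(0.094)}
press 0.7 [242, 171, 366, 254] [0.491 0.094 0.057]
loose_nut 0.51 [243, 171, 363, 256] [0.488 0.097 0.055]
tight_nut 0.53 [248, 203, 265, 216] [0.497 0.224 0.081]
tight_nut 0.39 [341, 192, 353, 197] [ 0.539 -0.025  0.071]
loose_wing_tip 0.49 [240, 170, 365, 257] [0.489 0.1   0.053]
folder 0.74 [280, 224, 333, 236] [0.442 0.089 0.05 ]
ink 0.6 [455, 221, 474, 243] [ 0.435 -0.348  0.054]
ink 0.4 [166, 189, 185, 202] [0.545 0.466 0.016]
matches 0.65 [167, 184, 187, 203] [0.551 0.462 0.011]
matches 0.5 [280, 226, 333, 234] [0.442 0.089 0.05 ]
rubber 0.56 [447, 182, 461, 194] [ 0.564 -0.337  0.011]
```

View pics/top.png

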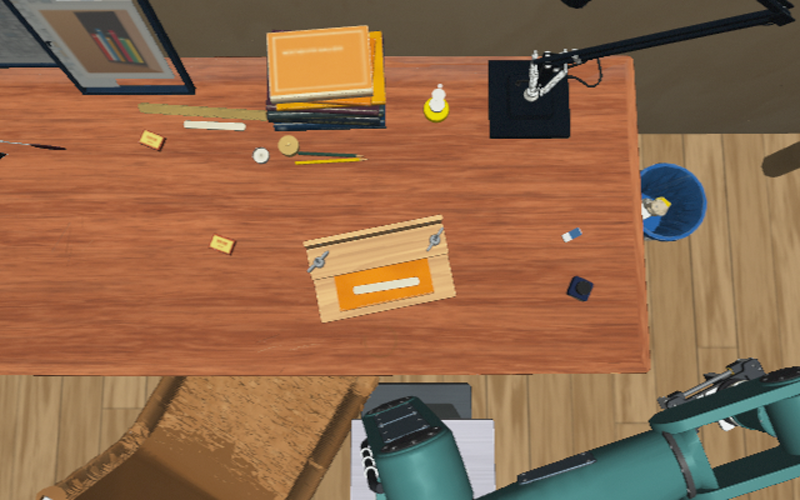

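The top view shows the clamp at about (380,268) of the 800-px picture. There is a nut at the left (317,261) and one at the right (434,240). Next I'll measure the clamp's pose and both nut heights.

```bash
cat > m.py <<'E'
from h import *
A=[]
for n in ["top","scene"]:
    im,P=world(n)
    if n=="scene": save(im,'scene.png',1.25)
    A.append(P.reshape(-1,3))
    Q=P.reshape(-1,3)
    Q=Q[np.isfinite(Q[:,0])&(abs(Q[:,0]-.5)<.16)&(abs(Q[:,1]-.1)<.25)&(Q[:,2]>.03)&(Q[:,2]<.12)]
    # fence top
    c=np.array([.49,.095]); a=.19
    F=Q[(abs(Q[:,2]-.09)<.006)]
    loc=lambda Q,c,a:(Q[:,:2]-c)@np.array([[np.cos(a),-np.sin(a)],[np.sin(a),np.cos(a)]])
    L=loc(F,c,a); F=F[(L[:,0]>.02)]
    (vx,vy,x0,y0)=cv2.fitLine(F[:,:2].astype(np.float32),cv2.DIST_HUBER,0,.01,.01).ravel()
    if vy<0: vx,vy=-vx,-vy
    a=np.arctan2(-vx,vy)
    t=loc(F,np.array([x0,y0]),a)
    m=abs(t[:,0])<.012
    mid=(t[m,1].min()+t[m,1].max())/2
    R=np.array([[np.cos(a),-np.sin(a)],[np.sin(a),np.cos(a)]])
    cf=np.array([x0,y0])+R@[np.median(t[m,0]),mid]
    org=cf-R@[.084,0]
    print(n,"yaw",a,"len",np.ptp(t[m,1]),"wid",np.ptp(t[m,0]),"org",org,len(F))
    for s in (1,-1):
        st=org+R@[.04,.13*s]; L=loc(Q,st,a); r=np.hypot(*L.T)
        W=Q[(r<.04)&(Q[:,2]>.062)&(L[:,0]<.034)]; l=loc(W,st,a)
        print(s,"stud",st,"centroid",l.mean(0) if len(l) else 0,len(l),"z pct",np.percentile(W[:,2],[50,80,90,95,100]))
        w=l[np.hypot(*l.T)>.012]
        if len(w)>4:
            C=w.T@w; e,V=np.linalg.eigh(C); print("  wing dir",np.degrees(np.arctan2(V[1,1],V[0,1]))%180, "zs outer",np.round(np.percentile(W[np.hypot(*l.T)>.012][:,2],[80,95]),4))
E
python3 m.py
```

```text
top yaw 0.19331284 len 0.30786174041565884 wid 0.013600983798994805 org [0.48252703 0.0938119 ] 526
1 stud [0.49680752 0.22907486] centroid [-0.00147975 -0.00147967] 119 z pct [0.08738445 0.0973162  0.10052599 0.10809452 0.11270396]
  wing dir 121.58703832177207 zs outer [0.0971 0.0997]
-1 stud [ 0.5467564  -0.02608217] centroid [-0.00100271  0.00146561] 93 z pct [0.08068131 0.09023296 0.10261901 0.10684447 0.10953342]
  wing dir 132.5868687718281 zs outer [0.0861 0.0904]
scene yaw 0.19762702 len 0.3099977233422488 wid 0.020712827027098812 org [0.47843781 0.08998188] 403
1 stud [0.49213462 0.22530519] centroid [ 0.00069316 -0.00139334] 161 z pct [0.08531449 0.09465315 0.09787204 0.10344022 0.10924901]
  wing dir 123.70503648181585 zs outer [0.0941 0.0969]
-1 stud [ 0.54318382 -0.02963398] centroid [-0.00037035 -0.00062137] 179 z pct [0.07755176 0.08709395 0.0959873  0.10470411 0.11089575]
  wing dir 134.58900001144647 zs outer [0.0845 0.0876]
```

View pics/scene.png

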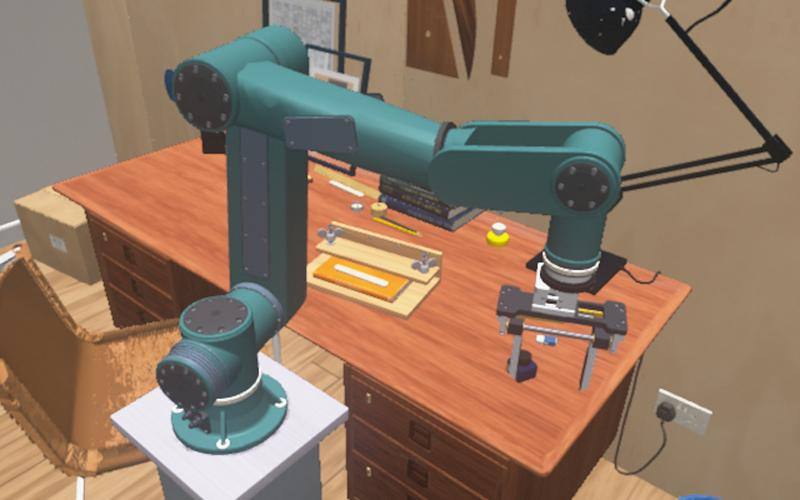

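Left nut is the loose one: its top is at about 97.7 mm and its wings are at about 122.6° in the clamp frame. Height and angle both give about 348° clockwise left. The right nut is at 134° and 88 mm, so it is seated. I'll compute the finger path around the front arc.

```bash
cat > plan.py <<'E'
import numpy as np,sys
def centre(phi,S,yaw,gap=0,hx=.008,hy=.0125,sc=.024):
    p=np.radians(phi); u=np.array([np.cos(p),np.sin(p)]); n=np.array([-u[1],u[0]])
    h=hx*abs(n[0])+hy*abs(n[1]); best=None
    for s in np.arange(.008,.045,.0005):
        c=s*u+(.003+h+gap)*n
        q=np.maximum(abs(c)-[hx,hy],0); 
        if np.hypot(*q)<.0165: continue
        k=np.array([c+[a*hx,b*hy] for a in(-1,1) for b in(-1,1)]); d=k@n
        w=np.exp(-(d-d.min())/.0015); con=(w*(k@u)).sum()/w.sum()
        if best is None or abs(con-sc)<best[0]: best=(abs(con-sc),c,con)
    R=np.array([[np.cos(yaw),-np.sin(yaw)],[np.sin(yaw),np.cos(yaw)]])
    return S+R@best[1],best[1],best[2]
if __name__=="__main__":
    S=np.array([.4945,.2272]);yaw=.195
    for lab,phis,g in [("A",[123,123]+list(range(108,30,-15)),.008),("B",[-135,-135]+list(range(-150,-325,-15)),.008)]:
        prev=None
        for i,f in enumerate(phis):
            w,l,con=centre(f,S,yaw,g if i==0 else 0)
            print(lab,f,np.round(w,4),"loc",np.round(l*1e3,1),"con",round(con*1e3,1),"d/0.05",None if prev is None else np.round((w-prev)/.05,2)); prev=w
E
python3 plan.py
```

```text
A 123 [0.4644 0.223 ] loc [-30.4   1.7] con 24.1 d/0.05 None
A 123 [0.4687 0.23  ] loc [-24.7   7.8] con 26.1 d/0.05 [0.09 0.14]
A 108 [0.4687 0.2437] loc [-22.1  21.2] con 36.3 d/0.05 [-0.    0.27]
A 93 [0.4761 0.2525] loc [-13.1  28.4] con 33.7 d/0.05 [0.15 0.17]
A 78 [0.4816 0.2614] loc [-6.1 36. ] con 24.2 d/0.05 [0.11 0.18]
A 63 [0.4879 0.2618] loc [ 0.2 35.2] con 24.0 d/0.05 [0.13 0.01]
A 48 [0.494  0.2601] loc [ 5.9 32.4] con 24.1 d/0.05 [ 0.12 -0.03]
A 33 [0.5004 0.2578] loc [11.7 28.9] con 25.4 d/0.05 [ 0.13 -0.05]
B -135 [0.5006 0.1906] loc [ -1.1 -37.1] con 23.8 d/0.05 None
B -135 [0.494 0.195] loc [ -6.7 -31.5] con 23.8 d/0.05 [-0.13  0.09]
B -150 [0.487 0.197] loc [-13.2 -28.2] con 26.1 d/0.05 [-0.14  0.04]
B -165 [0.4787 0.2003] loc [-20.7 -23.3] con 29.6 d/0.05 [-0.17  0.07]
B -180 [0.4735 0.2072] loc [-24.5 -15.5] con 24.5 d/0.05 [-0.11  0.14]
B -195 [0.4659 0.2119] loc [-31.   -9.4] con 23.9 d/0.05 [-0.15  0.09]
B -210 [0.4656 0.2182] loc [-30.1  -3.2] con 23.9 d/0.05 [-0.01  0.13]
B -225 [0.4673 0.2244] loc [-27.2   2.5] con 24.2 d/0.05 [0.04 0.12]
B -240 [0.4685 0.2324] loc [-24.5  10.1] con 27.8 d/0.05 [0.02 0.16]
B -255 [0.4696 0.2462] loc [-20.7  23.4] con 37.7 d/0.05 [0.02 0.28]
B -270 [0.4781 0.2535] loc [-11.  29.] con 29.0 d/0.05 [0.17 0.15]
B -285 [0.4828 0.2616] loc [-4.8 36. ] con 23.8 d/0.05 [0.09 0.16]
B -300 [0.4892 0.2618] loc [ 1.5 34.9] con 24.2 d/0.05 [0.13 0.  ]
B -315 [0.495  0.2594] loc [ 6.7 31.5] con 23.8 d/0.05 [ 0.12 -0.05]
```

```bash
python3 -m handwheel '[[[0,0,-0.08],[0.3,0.9,0],1],[[0,0,-0.078],[0.3,0.9,0],1],[[0,0,0],[0.3,0.9,0],1],[[0,0,0],[0.3,0.9,0],1],[[0,0,0],[0.3,0.9,0],1]]'
```

```text
time: 1.05
tool_pos: [0.3109, -0.2702, 0.2307]
ee_rot: [3.141, -0.001, 0.194]
wrist_force: [1.3, -0.4, 0.5]
width: 0.0575
finger_force: 0.0
```

```bash
sed -i 's/<.0165/<.0095/; s/sc=.024/sc=.021/' plan.py; python3 plan.py
```

```text
A 123 [0.4665 0.2209] loc [-28.7  -0.8] con 21.1 d/0.05 None
A 123 [0.4722 0.2264] loc [-22.    3.6] con 21.1 d/0.05 [0.11 0.11]
A 108 [0.4758 0.2311] loc [-17.6   7.4] con 21.8 d/0.05 [0.07 0.09]
A 93 [0.4779 0.2452] loc [-12.8  20.9] con 26.2 d/0.05 [0.04 0.28]
A 78 [0.4815 0.2584] loc [-6.7 33.1] con 21.2 d/0.05 [0.07 0.26]
A 63 [0.4871 0.2589] loc [-1.1 32.6] con 21.0 d/0.05 [0.11 0.01]
A 48 [0.4924 0.2575] loc [ 3.9 30.2] con 21.1 d/0.05 [ 0.11 -0.03]
A 33 [0.4971 0.2546] loc [ 7.9 26.4] con 20.9 d/0.05 [ 0.09 -0.06]
B -135 [0.5023 0.1931] loc [  1.1 -35. ] con 20.8 d/0.05 None
B -135 [0.4957 0.1975] loc [ -4.6 -29.3] con 20.8 d/0.05 [-0.13  0.09]
B -150 [0.4908 0.2003] loc [ -8.8 -25.7] con 21.1 d/0.05 [-0.1   0.06]
B -165 [0.4864 0.2041] loc [-12.5 -21.1] con 21.1 d/0.05 [-0.09  0.08]
B -180 [0.4769 0.2079] loc [-21.  -15.5] con 21.0 d/0.05 [-0.19  0.08]
B -195 [0.4689 0.2117] loc [-28.1 -10.2] con 20.9 d/0.05 [-0.16  0.08]
B -210 [0.4684 0.2173] loc [-27.5  -4.7] con 20.9 d/0.05 [-0.01  0.11]
B -225 [0.4698 0.2227] loc [-25.1   0.4] con 21.2 d/0.05 [0.03 0.11]
B -240 [0.4731 0.2271] loc [-21.   4.] con 20.8 d/0.05 [0.07 0.09]
B -255 [0.4749 0.2354] loc [-17.6  11.8] con 25.7 d/0.05 [0.04 0.17]
B -270 [0.4794 0.2467] loc [-11.  22.] con 22.0 d/0.05 [0.09 0.23]
B -285 [0.4826 0.2586] loc [-5.6 33.1] con 20.8 d/0.05 [0.06 0.24]
B -300 [0.4882 0.2589] loc [-0.  32.3] con 21.2 d/0.05 [0.11 0.01]
B -315 [0.4933 0.2569] loc [ 4.6 29.3] con 20.8 d/0.05 [ 0.1  -0.04]
```

```bash
python3 -m handwheel '[[[0,0,0],[0.3,0.95,0],1],[[0,0,0],[0.3,0.95,0],1],[[0,0,0],[0.3,0.95,0],1],[[0,0,0],[0.3,0.95,0],1],[[0,0,0],[0.3,0.95,0],1]]'; python3 -m handwheel '[[[0,0,0],[0.3,0.95,0],1],[[0,0,0],[0.3,0.95,0],1],[[0,0,0],[0.3,0.95,0],1],[[0,0,0],[0.3,0.95,0],1],[[0,0,0],[0.3,0.95,0],1]]'
```

```text
time: 1.55
tool_pos: [0.3858, -0.0325, 0.231]
ee_rot: [3.141, -0.002, 0.194]
wrist_force: [0.6, 0.2, -0.5]
width: 0.0173
finger_force: 0.0
time: 2.05
tool_pos: [0.4608, 0.2053, 0.2308]
ee_rot: [3.141, -0.001, 0.195]
wrist_force: [0.1, -1.0, 1.1]
width: 0.0005
finger_force: 0.0
```

```bash
python3 -m handwheel '[[[0,0,0],[0.02,0.24,-0.8],1],[[0,0,0],[0,0,-0.8],1],[[0,0,0],[0,0,-0.6],1],[[0,0,0],[0,0,-0.2],1],[[0,0,0],[0,0,0],1]]'
python3 - <<'E'
from h import *
o=robot.get_obs();print(o["tool_pos"])
im,d=robot.snapshot("wrist"); save(im,'w1.png',1.25)
E
```

```text
time: 2.55
tool_pos: [0.4607, 0.2147, 0.1091]
ee_rot: [3.141, 0.003, 0.195]
wrist_force: [-0.4, -0.1, 0.5]
width: 0.0004
finger_force: 0.0
[0.46069288 0.21467537 0.10910253]
```

View pics/w1.png

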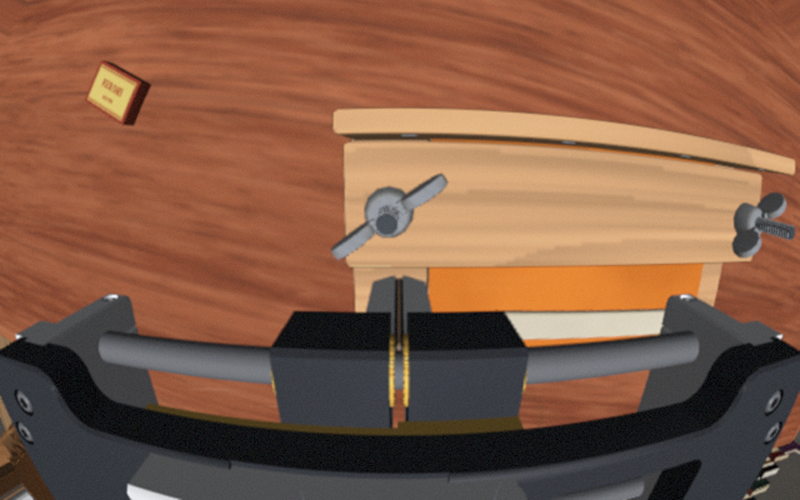

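The wrist view shows the closed fingers at (400,285), in front of and slightly right of the stud (387,210). The front-left wing runs to (340,250), as planned, so I'll start stroke A.

```bash
python3 -m handwheel '[[[0,0,0],[0.12,0.12,0],1],[[0,0,0],[0.11,0.11,0],1],[[0,0,0],[0.07,0.09,0],1],[[0,0,0],[0.04,0.28,0],1],[[0,0,0],[0.07,0.26,0],1]]'; python3 -m handwheel '[[[0,0,0],[0.11,0.01,0],1],[[0,0,0],[0.11,-0.03,0],1],[[0,0,0],[0.1,-0.06,0],1],[[0,0,0],[0,0,0],1]]'
python3 - <<'E'
from h import *
im,d=robot.snapshot("wrist"); save(im,'w2.png',1.25)
E
```

```text
time: 3.1
tool_pos: [0.482, 0.259, 0.1105]
ee_rot: [-3.142, 0.001, 0.194]
wrist_force: [-2.0, -1.2, 0.3]
width: 0.0004
finger_force: 0.9
time: 3.5
tool_pos: [0.4992, 0.2539, 0.1105]
ee_rot: [-3.141, -0.001, 0.194]
wrist_force: [0.8, 2.4, -0.1]
width: 0.0006
finger_force: 0.8
```

View pics/w2.png

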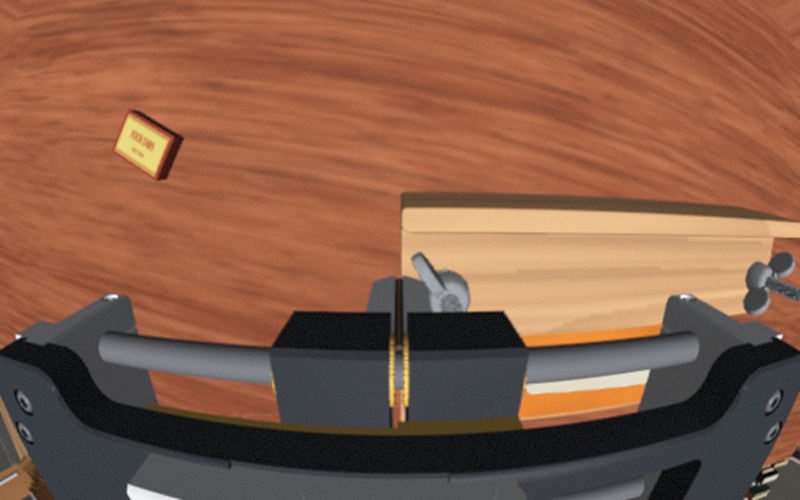

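Stroke A worked: the wing now points rear-left (415,260), at about 35° in the clamp frame. Next I lift, cross to the right side and make stroke B.

```bash
python3 -m handwheel '[[[0,0,0],[0,0.2,0],1],[[0,0,0],[0,0,0.8],1],[[0,0,0],[0.05,-0.75,0],1],[[0,0,0],[0.05,-0.75,0],1],[[0,0,0],[0,0,0],1]]'; python3 -m handwheel '[[[0,0,0],[0,0,-0.8],1],[[0,0,0],[0,0,-0.03],1]]'
```

```text
time: 4.05
tool_pos: [0.5039, 0.1857, 0.1514]
ee_rot: [3.139, -0.001, 0.19]
wrist_force: [-0.5, 0.4, 0.3]
width: 0.0007
finger_force: 0.0
time: 4.25
tool_pos: [0.5, 0.1884, 0.1045]
ee_rot: [3.141, 0.009, 0.194]
wrist_force: [-0.6, -0.5, -0.4]
width: 0.0003
finger_force: 0.0
```

```bash
python3 -m handwheel '[[[0,0,0],[-0.17,0.17,0],1],[[0,0,0],[-0.1,0.06,0],1],[[0,0,0],[-0.09,0.08,0],1],[[0,0,0],[-0.19,0.08,0],1],[[0,0,0],[-0.16,0.08,0],1]]'; python3 -m handwheel '[[[0,0,0],[-0.01,0.11,0],1],[[0,0,0],[0.03,0.11,-0.02],1],[[0,0,0],[0.07,0.09,-0.02],1],[[0,0,0],[0.04,0.17,-0.02],1],[[0,0,0],[0.09,0.23,-0.02],1]]';  python3 -m handwheel '[[[0,0,0],[0.06,0.24,-0.02],1],[[0,0,0],[0.11,0.01,0],1],[[0,0,0],[0.1,-0.04,0],1],[[0,0,0],[0.09,-0.06,0],1],[[0,0,0],[0,0,0],1]]'
python3 - <<'E'
from h import *
im,d=robot.snapshot("wrist"); save(im,'w3.png',1.25)
E
```

```text
time: 4.75
tool_pos: [0.4678, 0.2132, 0.1106]
ee_rot: [3.141, -0.003, 0.195]
wrist_force: [1.6, -1.6, 2.4]
width: 0.0004
finger_force: 1.0
time: 5.25
tool_pos: [0.4788, 0.2482, 0.104]
ee_rot: [3.141, 0.001, 0.194]
wrist_force: [-1.2, -2.2, -0.7]
width: 0.0006
finger_force: 0.7
time: 5.75
tool_pos: [0.4977, 0.2553, 0.1041]
ee_rot: [-3.141, -0.001, 0.194]
wrist_force: [-0.7, 2.1, -0.7]
width: 0.0007
finger_force: 0.7
```

View pics/w3.png

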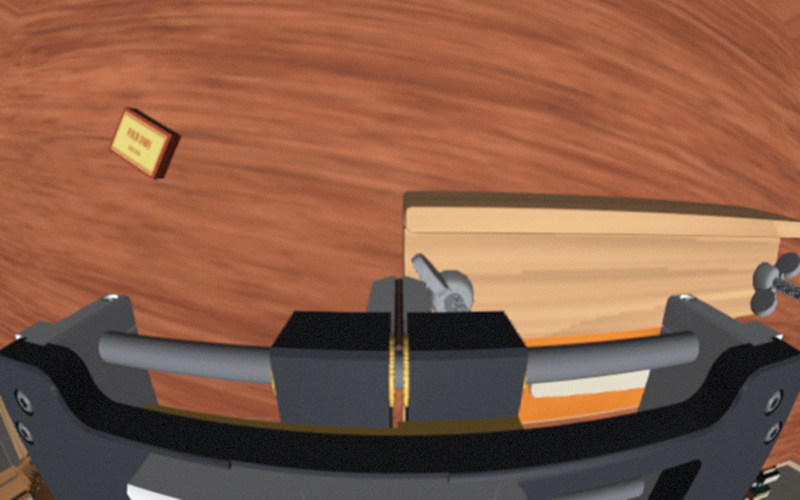

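Stroke B turned it about half a turn, and the wing is again rear-left at (418,260). About 80° is left, so the last stroke will be slow near the end with the force watched.

```bash
python3 -m handwheel '[[[0,0,0],[0,0.2,0],1],[[0,0,0],[0,0,0.9],1],[[0,0,0],[0.05,-0.76,0],1],[[0,0,0],[0.05,-0.76,0],1],[[0,0,0],[0,0,0],1]]'; python3 -m handwheel '[[[0,0,0],[0,0,-0.5],1],[[0,0,0],[0,0,-0.4],1],[[0,0,0],[0,0,0],1]]'; python3 -m handwheel '[[[0,0,0],[-0.17,0.17,0],1],[[0,0,0],[-0.1,0.06,0],1],[[0,0,0],[-0.09,0.08,0],1],[[0,0,0],[-0.19,0.08,0],1],[[0,0,0],[0,0,0],1]]'
```

```text
time: 6.3
tool_pos: [0.5026, 0.1863, 0.1501]
ee_rot: [3.139, -0.002, 0.19]
wrist_force: [0.2, -0.1, -0.4]
width: 0.0002
finger_force: 0.0
time: 6.6
tool_pos: [0.4996, 0.1895, 0.1009]
ee_rot: [3.141, 0.006, 0.195]
wrist_force: [-0.3, -0.9, -1.2]
width: 0.0006
finger_force: 0.0
time: 7.1
tool_pos: [0.4737, 0.21, 0.1055]
ee_rot: [-3.141, -0.002, 0.196]
wrist_force: [-0.8, -0.6, 3.5]
width: 0.0006
finger_force: 1.4
```

```bash
python3 -m handwheel '[[[0,0,0],[-0.08,0.04,0],1],[[0,0,0],[-0.08,0.04,0],1],[[0,0,0],[0,0.05,0],1],[[0,0,0],[0,0,0],1]]'
python3 - <<'E'
from h import *
for i in range(3):
    im,d=robot.snapshot("wrist"); o=robot.get_obs(); print(np.round(o["tool_pos"],4),np.round(o["wrist_force"],1))
save(im[100:280,220:460],'w4.png',3)
E
```

```text
time: 7.5
tool_pos: [0.465, 0.2157, 0.1034]
ee_rot: [-3.141, 0.003, 0.195]
wrist_force: [-1.9, -0.9, 3.0]
width: 0.0005
finger_force: 1.4
[0.4651 0.2157 0.1035] [-2.3 -1.4  3.1]
[0.4652 0.2157 0.1035] [-3.  -0.6  2. ]
[0.4652 0.2156 0.1035] [-3.1 -0.5  1.9]
```

View pics/w4.png

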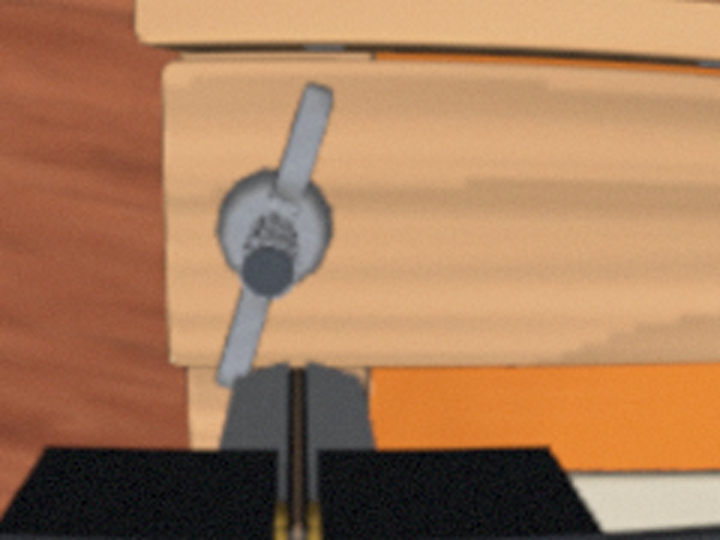

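The wing is now about 15–20° past pointing straight forward, with its tip at (232,380) of the crop touching the finger. About 28° is left.

```bash
python3 -m handwheel '[[[0,0,0],[0.05,0.05,0],1],[[0,0,0],[0,0.05,0],1],[[0,0,0],[0,0,0],1]]'; python3 -m handwheel '[[[0,0,0],[0.03,0.05,0],1],[[0,0,0],[0,0,0],1]]'; python3 -m handwheel '[[[0,0,0],[0.02,0.03,0],1],[[0,0,0],[0,0,0],1]]'
```

```text
time: 7.95
tool_pos: [0.4688, 0.2207, 0.1036]
ee_rot: [3.141, 0.0, 0.195]
wrist_force: [-1.5, -0.6, -0.6]
width: 0.0011
finger_force: 0.8
time: 8.15
tool_pos: [0.4702, 0.2233, 0.1037]
ee_rot: [-3.141, 0.0, 0.195]
wrist_force: [-1.8, -0.7, 0.8]
width: 0.0003
finger_force: 0.8
time: 8.35
tool_pos: [0.4712, 0.2247, 0.1039]
ee_rot: [-3.142, 0.0, 0.195]
wrist_force: [-1.5, -1.1, -0.6]
width: 0.0005
finger_force: 0.8
```

Still turning freely. Continuing in small steps.

```bash
for i in 1 ; do python3 -m handwheel '[[[0,0,0],[0.02,0.03,0],1],[[0,0,0],[0,0,0],1]]'; done;  python3 -m handwheel '[[[0,0,0],[0.02,0.02,0],1],[[0,0,0],[0,0,0],1]]'
python3 - <<'E'
from h import *
for i in range(2):
    im,d=robot.snapshot("wrist"); o=robot.get_obs(); print(np.round(o["tool_pos"],4),np.round(o["wrist_force"],1))
save(im[100:280,220:460],'w5.png',3)
E
```

```text
time: 8.55
tool_pos: [0.4716, 0.2254, 0.1037]
ee_rot: [3.14, 0.002, 0.195]
wrist_force: [-3.2, -3.4, 0.5]
width: 0.0002
finger_force: 2.4
time: 8.75
tool_pos: [0.4719, 0.2257, 0.1035]
ee_rot: [3.139, 0.004, 0.194]
wrist_force: [-5.0, -5.0, 2.6]
width: 0.0002
finger_force: 3.7
[0.4719 0.2257 0.1035] [-5.5 -5.6  1.9]
[0.4719 0.2257 0.1035] [-4.7 -4.4  2.5]
```

View pics/w5.png

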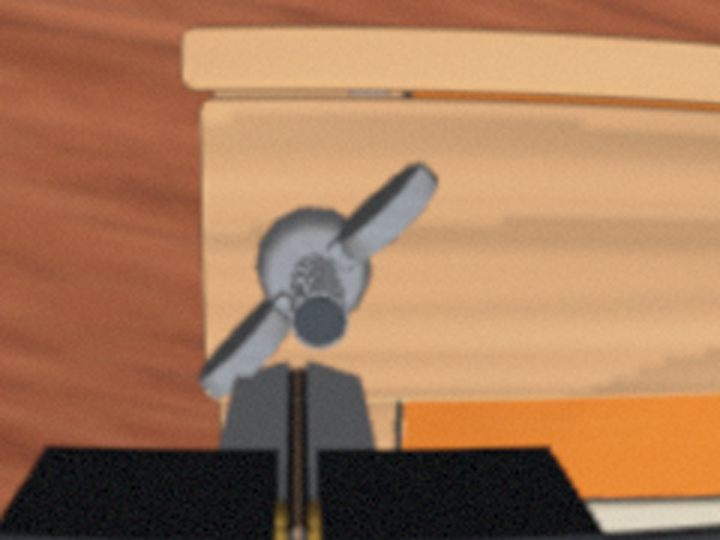

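The wings now lie at 45° and the finger force has jumped from 1.5 N to 7 N with no further turning, so the nut is seated. I'll back off, lift clear and verify.

```bash
python3 -m handwheel '[[[0,0,0],[-0.2,-0.2,0],1],[[0,0,0],[-0.1,-0.1,0.3],1],[[0,0,0],[0,0,0.9],1],[[0,0,0],[-0.9,-0.8,0.5],1],[[0,0,0],[-0.9,-0.9,0.3],1]]';python3 -m handwheel '[[[0,0,0],[-0.5,-0.9,0],1],[[0,0,0],[0,-0.9,0],1],[[0,0,0],[0,-0.9,0],1],[[0,0,0],[0,-0.9,0],1],[[0,0,0],[0,0,0],1]]'; python3 m.py
python3 - <<'E'
from h import *
im,P=world("top")
for q in ["folder","ink","matches","rubber"]:
    b=robot.boxes_of(q,"top")
    if b: l,t,r,bt=[int(x) for x in b[0]["bbox"]]; print(q,[l,t,r,bt],np.round(P[(t+bt)//2,(l+r)//2],3))
E
```

```text
time: 9.35
tool_pos: [0.391, 0.1474, 0.1989]
ee_rot: [-3.141, -0.008, 0.196]
wrist_force: [0.9, -0.9, 1.0]
width: 0.0004
finger_force: 0.0
time: 9.85
tool_pos: [0.3658, -0.0365, 0.1966]
ee_rot: [3.138, -0.005, 0.185]
wrist_force: [0.1, -0.0, 0.0]
width: 0.0002
finger_force: 0.0
top yaw 0.19920976 len 0.309036941809816 wid 0.013815934615614485 org [0.48246157 0.09385293] 530
1 stud [0.49594418 0.22919774] centroid [-0.00038209 -0.00111821] 114 z pct [0.07911758 0.08793313 0.09816431 0.10695411 0.11038428]
  wing dir 136.92418978452977 zs outer [0.0874 0.0897]
-1 stud [ 0.54739682 -0.0256603 ] centroid [-0.00154696  0.00100264] 93 z pct [0.08066356 0.08919927 0.10515552 0.10731819 0.11216405]
  wing dir 134.9951921257806 zs outer [0.0879 0.09  ]
scene yaw 0.2071658 len 0.3083777626836272 wid 0.020628452458366073 org [0.47877706 0.0893992 ] 329
1 stud [0.49118244 0.224847  ] centroid [ 0.00227306 -0.00101885] 158 z pct [0.07764708 0.08681436 0.0934145  0.10329358 0.10947925]
  wing dir 134.3052001448735 zs outer [0.0848 0.087 ]
-1 stud [ 0.54466109 -0.02959362] centroid [-0.0013616  -0.00034661] 183 z pct [0.07864816 0.08786953 0.09626362 0.10328709 0.1086139 ]
  wing dir 135.185924090503 zs outer [0.085  0.0885]
folder [279, 223, 333, 238] [0.442 0.089 0.052]
ink [455, 221, 475, 242] [ 0.438 -0.352  0.049]
matches [168, 186, 187, 203] [0.548 0.461 0.016]
```

Both nuts now read the same height (about 88 mm) and 135°, and the other things are unmoved.

```bash
python3 -c "
from bench import robot
print(robot.close_job())"
```

```text
the job is handed in; nothing more can be done
None
```

The loose left-hand wing nut is down and seated (about 88 mm, wings at 45°, same as the other), the right-hand nut still reads tight, the folder, ink bottle and matchbox have not moved (the eraser was not re-detected afterwards, but the arm never went near it), and the job was handed in at about 10 s.

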